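# Close up the wax tins in their lane

### The arm

A 6-joint arm with a two-finger parallel gripper is mounted at the origin on the work surface. World frame = base frame: x ahead of the robot, y to its left, z up, the work surface at z = 0. Lengths are in mm, angles in rad, forces in N, time in s.
With the tool pointing down it reaches from about 325 to 850 mm from the base axis. Payload 15.5 kg.
Tool frame: the origin (TCP) lies between the finger pads; the fingertips stand env.tips_ahead ahead of it and the grasp point (between the pads) is the TCP (env.tips_ahead is the distance from the TCP to the fingertips, in mm); x points along the fingers, y is the direction in which the jaws open and shut, and the axes are right-handed (so a half turn about x gives the same grasp; the last joint's range is limited). The gripper opens to 91 mm and grips with 3 to 60 N. Pads are 32 mm wide; open, the fingers measure 118 mm over their backs; the gripper's body (76 mm by 178 mm) begins 60 mm behind the grasp point.
Start: joints at [-1.264, 0.494, 1.345, -0, 1.302, -0.096], TCP at [244.423, -575.225, 232.915] pointing down, gripper open.
Joint ranges: [-2.91, 2.91], [-0.82, 2.16], [0.22, 2.67], [-1.22, 4.37], [0.12, 2.79], [-3.08, 3.08]. Speed limits (rad/s): [1.89, 1.89, 2.57, 3.01, 3.01, 3.01].

### API

Orientations are given as a 3x3 rotation matrix whose columns are the frame's x, y, z axes.
In Python, from bench import env gives the robot as it stands.
- The arm moves only by the tool jog_arm, never from a script. Its argument "series" is a list of rows, each a list of 2 entries, a list of its own where there are three numbers: the shift along the tool's x, y, z in units of 60 mm (1.0 is 60 mm), then the turn, a rotation vector about the tool's x, y, z in units of 5 degrees (1.0 is 5 degrees). A call has 1 to 12 rows; each row is the pose to reach, as a shift and turn from the pose commanded when the call began, along the tool's axes at that moment; what a row does not reach only later rows make up. A row lasts 1/8 s, in which the tool goes at most 62.5 mm and 10.7 degrees, less where a joint would pass 70% of its speed; a pose out of reach is approached as far as the arm can. A call with a gripper value outside its range is refused whole. "fingers" is the opening in per cent of the stroke, from 0 (shut) to 100 (fully open), set as the call begins (left out, the last holds). The fingers move at their own pace and stop on an object; "newtons" is the grip in N (left out, the last holds). Time passes only in rows, so rows that repeat a pose let the fingers close. It gives the time, the measured TCP pose, the force and the opening at its end, in the units of the state.
- env.get_state(): the state, without advancing time (a new reading comes with each control period).
- env.get_image(name): name is "side" or "top"; returns the picture (420x560x3 uint8, red, green, blue); there is no depth.
- env.camera_model(name): a dict with "fx", "fy", "cx", "cy" (pixels), "T" (4x4, takes a point from camera to world coordinates). Camera axes: x right, y up, looking along -z (the intrinsics and any distortion apply to the point x, -y, -z); pixel columns grow to the right and rows downward; lengths in mm; the calibration is good to about 2 mm. A picture is of the moment at which its call begins. camera_model takes no time and is no camera call.
- env.job_done(): hands the job in, once; it reports no verdict.
The state is a dict: "time": time; "joints": joint angles; "qd": joint speeds; "tau": joint torques, N m; "position": TCP position; "eef_rot": TCP orientation; "contact_force": force on the tool from outside, world axes, zero at the start; "ft_torque": the same for the moment, N m; "width": finger opening in mm.
Only numpy, scipy, OpenCV 4.12 (cv2) and the standard library are available. Lean on these libraries where they do the work, as an engineer would, in place of code of your own. Each camera call takes 0.05 s, during which the arm holds its last target.

### The job

One wax tin has been left standing outside the open mouth of the tin lane. Slide it with the fingers into the lane behind the other four, and keep pushing on it so that the whole row runs along as one train until the front tin is against the end stop and all five stand touching in line. Only push: do not lift or tip any tin, and leave the sprayer, the brush and the clear box where they are.

Things in the scene. Friction and masses are not known exactly. Their poses are not given: they have to be found in the camera images.
- lane: Fixed dark steel tin lane on the shelf, no floor: two guide strips 10 mm high, 3 mm thick, 64 mm apart inside, x = -170 to +170 mm. Stop plate 24 mm high across the end, face at x = +170. At the open mouth the guides splay out 30 degrees, to 110 mm apart at the tips, x = -210. Origin: middle of the lane at shelf height; x axis along the lane to the stop, y across, z up.
- lane_stop (a point): Middle of the end stop's inner face at shelf height; axes as the lane's.
- lane_mouth (a point): Middle of the lane at shelf height where the straight guides end and the splay begins (x = -170 mm in the lane's frame); axes as the lane's.
- row_tin_1: Round flat aluminium screw-lid wax tin, 60 mm diameter, 30 mm tall, about 90 g, plain upright cylinder (may be 30% lighter or 40% heavier). Origin: centre of its underside, on the shelf; z up. One of four standing in the lane in a touching row, some 40 to 90 mm short of the stop: the one nearest the end stop (front of the row).
- row_tin_2: Round flat aluminium screw-lid wax tin, 60 mm diameter, 30 mm tall, about 90 g, plain upright cylinder (may be 30% lighter or 40% heavier). Origin: centre of its underside, on the shelf; z up. One of four standing in the lane in a touching row, some 40 to 90 mm short of the stop: second from the end stop.
- row_tin_3: Round flat aluminium screw-lid wax tin, 60 mm diameter, 30 mm tall, about 90 g, plain upright cylinder (may be 30% lighter or 40% heavier). Origin: centre of its underside, on the shelf; z up. One of four standing in the lane in a touching row, some 40 to 90 mm short of the stop: third from the end stop.
- row_tin_4: Round flat aluminium screw-lid wax tin, 60 mm diameter, 30 mm tall, about 90 g, plain upright cylinder (may be 30% lighter or 40% heavier). Origin: centre of its underside, on the shelf; z up. One of four standing in the lane in a touching row, some 40 to 90 mm short of the stop: the last of the row, nearest the lane's open mouth.
- stray_tin: Round flat aluminium screw-lid wax tin, 60 mm diameter, 30 mm tall, about 90 g, plain upright cylinder (may be 30% lighter or 40% heavier). Origin: centre of its underside, on the shelf; z up. The fifth, the same as the others, standing alone on the open shelf 40 to 90 mm outside the splayed tips of the mouth and up to 40 mm to either side of the lane's centre line. Pushed about half way up, it slides without tipping.
- sprayer: Bystander: grey plastic trigger sprayer, round body 78 mm diameter, 240 mm tall, standing on the far side of the lane. Origin: centre of its underside.
- wheel_brush: Bystander: wheel brush lying on its bristles, black back and handle, head 100 x 60 mm, 48 mm high, handle reaching 187 mm from the head's centre along the body's -x. It lies to the robot's right of the stray tin, the handle (top 64 mm high) towards the robot. Origin: on the shelf under the head's centre.
- acrylic_box: Bystander: closed clear acrylic box with hinged lid and steel spring clip, 100 mm (x) by 150 mm (y), 61 mm high, standing on the far side of the lane. Origin: centre of its underside.

How it is judged (in metres and radians):
On the way:
1. the stray tin has been slid into the lane up against the last of the row, which has not yet been moved up (front tin within 20 mm of where it began) (horizontal distance between stray_tin and row_tin_4 below 0.0635 m and distance of row_tin_1 from where it was at the start of the episode below 0.02 m and y of stray_tin in the frame of lane between -0.012 and 0.012 m).
At the end, for the whole second after the job is handed in: The front tin is within 3 mm of the end stop, each tin is within 3.5 mm of touching the next (the stray last), all five upright on the shelf between the guides and at rest (x of row_tin_1 in the frame of lane above 0.137 m and horizontal distance between row_tin_1 and row_tin_2 below 0.0635 m and horizontal distance between row_tin_2 and row_tin_3 below 0.0635 m and horizontal distance between row_tin_3 and row_tin_4 below 0.0635 m and horizontal distance between row_tin_4 and stray_tin below 0.0635 m and y of row_tin_1 in the frame of lane between -0.008 and 0.008 m and height (world z) of each of row_tin_1, row_tin_2, row_tin_3, row_tin_4, stray_tin below 0.004 m and angle between each of row_tin_1, row_tin_2, row_tin_3, row_tin_4, stray_tin's own z axis and vertical below 0.08 rad and linear speed of each of row_tin_1, row_tin_2, row_tin_3, row_tin_4, stray_tin below 0.01 m/s and y of row_tin_2 in the frame of lane between -0.008 and 0.008 m and y of row_tin_3 in the frame of lane between -0.008 and 0.008 m and y of row_tin_4 in the frame of lane between -0.008 and 0.008 m and y of stray_tin in the frame of lane between -0.008 and 0.008 m).
It fails at once if a tin is lifted or tipped (height (world z) of any of row_tin_1, row_tin_2, row_tin_3, row_tin_4, stray_tin above 0.006 m or angle between any of row_tin_1, row_tin_2, row_tin_3, row_tin_4, stray_tin's own z axis and vertical above 0.3 rad).
It fails at once if the sprayer, the brush or the clear box is moved or tipped (distance of any of sprayer, wheel_brush, acrylic_box from where it was at the start of the episode above 0.015 m or angle between any of sprayer, wheel_brush, acrylic_box's own z axis and vertical above 0.2 rad).
It also fails if it takes over 48 s, if anything falls off the work surface, if the arm or the gripper's body presses on something with over 40 N, if the wrist force passes 120 N, or if a joint passes its speed limit or range.

## Working session

There is one attempt and no reset: what is moved stays moved. The work goes in short steps, Python scripts to look and compute and a tool call to move; the robot and the scene stay as the last step left them, time stands still between calls to the robot, and variables do not carry over. Pictures are saved under pics/ and viewed, and the job is handed in when it is done.

Besides the shell and the picture viewer there is one more tool, called after "Request:" in YAML: its name, and indented under it one key for each argument. jog_arm: Moves the arm, as the interface text tells. Its arguments: {"type":"object","properties":{"series":{"type":"array"},"fingers":{"type":"number"},"newtons":{"type":"number"}},"required":["series"]}

```bash
mkdir -p pics && ls
python3 - <<'E'
from bench import env
import cv2
s=env.get_state();print(s['time'],s['position'],s['eef_rot'],env.tips_ahead,s['width'],s['contact_force'])
for n in('top','side'):
    cv2.imwrite(f'pics/{n}0.png',env.get_image(n)[:,:,::-1]); print(env.camera_model(n))
E
```

```text
pics
0.0 [ 244.30283558 -574.88807723  232.31923266] [[-3.72160762e-04  3.91070529e-01 -9.20360638e-01]
 [ 1.18089119e-03 -9.20359888e-01 -3.91070688e-01]
 [-9.99999233e-01 -1.23238693e-03 -1.19289903e-04]] 19.0 91.20702207185872 [ 0.39781657 -0.12310848  0.29353579]
{'fx': 384.1683720819066, 'fy': 384.1683720819066, 'cx': 280.1920010413541, 'cy': 208.8296377166328, 'T': array([[ 2.87790518e-02,  9.85664278e-01, -1.66245895e-01,
         4.33689302e+02],
       [-9.99312260e-01,  3.22610525e-02,  1.82820017e-02,
        -9.79959081e+01],
       [ 2.33831835e-02,  1.65605422e-01,  9.85914840e-01,
         1.05957827e+03],
       [ 0.00000000e+00,  0.00000000e+00,  0.00000000e+00,
         1.00000000e+00]])}
{'fx': 456.61709519979246, 'fy': 456.61709519979246, 'cx': 283.32558800856094, 'cy': 201.05439205782082, 'T': array([[-9.94916128e-01,  8.37496764e-02, -5.59275434e-02,
         5.21743305e+02],
       [-9.89955791e-02, -7.11381482e-01,  6.95799010e-01,
         7.20407604e+02],
       [ 1.84871232e-02,  6.97798237e-01,  7.16055757e-01,
         9.16365907e+02],
       [ 0.00000000e+00,  0.00000000e+00,  0.00000000e+00,
         1.00000000e+00]])}
```

View pics/top0.png

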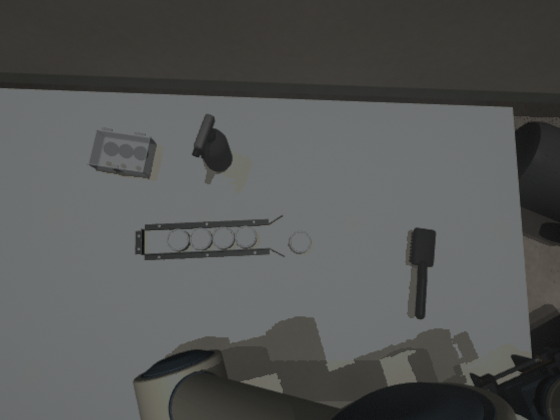

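View pics/side0.png

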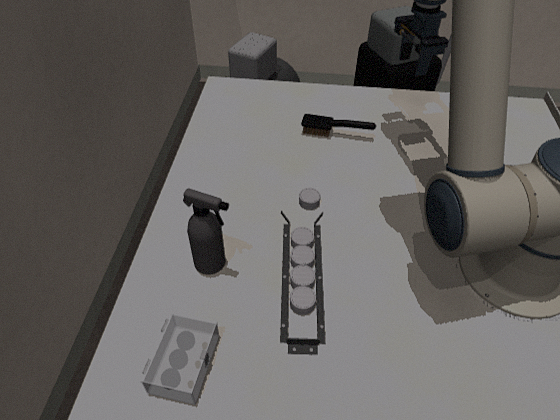

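Run:
```python
import cv2
a=cv2.imread('pics/top0.png')[205:270,125:325]
cv2.imwrite('pics/top0z.png',cv2.resize(a,None,fx=4,fy=4,interpolation=cv2.INTER_CUBIC))
a=cv2.imread('pics/side0.png')[175:360,265:345]
cv2.imwrite('pics/side0z.png',cv2.resize(a,None,fx=3.2,fy=3.2,interpolation=cv2.INTER_CUBIC))
```

```text
(no output)
```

View pics/top0z.png

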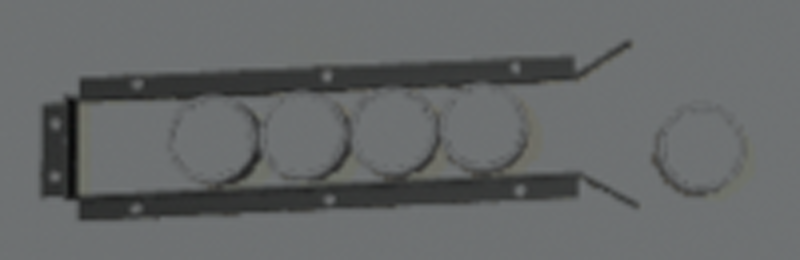

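View pics/side0z.png

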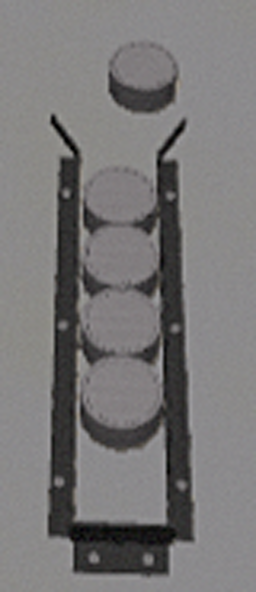

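```bash
cat > h.py <<'E'
import numpy as np,cv2
from bench import env
def ray(n,uv,z):
    c=env.camera_model(n);T=c['T'];u,v=uv
    d=T[:3,:3]@np.array([(u-c['cx'])/c['fx'],-(v-c['cy'])/c['fy'],-1]);o=T[:3,3]
    return (o+d*(z-o[2])/d[2])[:2]
def proj(n,p):
    c=env.camera_model(n);T=c['T'];q=T[:3,:3].T@(np.asarray(p,float)-T[:3,3])
    return c['cx']+c['fx']*q[0]/-q[2],c['cy']+c['fy']*q[1]/q[2]
E
python3 - <<'E'
from h import *
g=cv2.imread('pics/top0.png',0).astype(int)
print(g[215:265,155]);print(g[215:265,262]);print(g[242,135:152]); print(g[242,285:316])
up=[];lo=[];uo=[];loo=[]
for c in range(148,267):
    col=g[:,c]
    d=[r for r in range(214,265) if col[r]<80]
    a=[r for r in d if r<236]; b=[r for r in d if r>243]
    if a: uo.append((c,a[0]-.5));
    if b: loo.append((c,b[-1]+.5))
    if c<165 or c>257:
        # run ends
        r=a[0]
        while r+1 in a:r+=1
        up.append((c,r+.5)); r=b[-1]
        while r-1 in b:r-=1
        lo.append((c,r-.5))
def fit(p,z,name):
    w=np.array([ray('top',q,z) for q in p]); 
    for _ in range(3):
        k=np.polyfit(w[:,1],w[:,0],1); r=w[:,0]-np.polyval(k,w[:,1]); w=w[abs(r)<max(2,1.5*r.std())]
    print(name,k,r.std(),np.polyval(k,[-300,0,150]))
fit(up,10,'up');fit(lo,10,'lo');fit(uo,2,'uo');fit(loo,2,'lo_out')
# circles
G=cv2.resize(g.astype(np.uint8),None,fx=6,fy=6,interpolation=cv2.INTER_CUBIC)
C=cv2.HoughCircles(G,cv2.HOUGH_GRADIENT,1,90,param1=60,param2=15,minRadius=60,maxRadius=74)
for c in C[0]:
    u,v=(c[0]+.5)/6-.5,(c[1]+.5)/6-.5
    if 150<u<330 and 225<v<255: print('circ',u,v,c[2]/6,ray('top',(u,v),30))
for p in [(268.75,224.5),(269.5,248.75)]: print('mouth',ray('top',p,10))
print('stop',ray('top',(125+78/4,205+97/4),24),ray('top',(125+78/4,205+197/4),24))
E
```

```text
[112 112 112 112 113 113 112 112  98  66  50  49  50  50  43  95 111 113
 113 113 112 112 112 113 112 112 112 112 112 112 112 112 112 113 112 112
 113 113  78  39  44  48  49  49  61 100 112 112 112 112]
[113 112 113 112  82  58  59  58  60  53  95 111 112 111 112 112 113 113
 113 112 112 113 112 112 112 112 112 112 112 112 112 112 113  83  49  55
  58  58  59  71 102 112 112 112 112 112 113 112 113 112]
[ 85  47  48  49  49  51  48  17  17  68 111 111 110 112 112 113 112]
[113 113 113 103  90 108 103 112 112 112 112 113 112 112 113 112 112 112
 112 112 113 113 112 113 110 101  98 111 111 112 112]
up [-7.73591410e-02  5.59136216e+02] 0.9188930763335107 [582.34395841 559.13621612 547.53234497]
lo [-7.22979329e-02  4.94842960e+02] 0.8378199620457158 [516.53233952 494.84295964 483.9982697 ]
uo [-7.25152097e-02  5.76267834e+02] 0.8014865116707881 [598.02239713 576.26783423 565.39055277]
lo_out [-7.84594663e-02  4.79116161e+02] 0.8074964007460548 [502.65400056 479.11616068 467.34724074]
circ 223.0 237.33333 10.483334 [524.99235293  33.66546006]
circ 178.5 239.66667 11.849999 [515.11057697 151.51734393]
circ 200.5 238.0 10.933333 [521.35674581  93.4489205 ]
circ 244.66667 236.66667 11.666667 [528.57087788 -24.08813571]
mouth [565.95622805 -87.25528265]
mouth [499.58594828 -91.5359522 ]
stop [540.74780905 245.7971806 ] [474.08607722 239.9978248 ]
```

```bash
cat >> h.py <<'E'
U=np.array([-0.0748,0.9972,0]); L=np.array([-U[1],U[0],0])  # lane x, y
ST=np.array([527.2-0.0750*249.7,249.7,0]); O=ST-170*U
def lane(p): d=np.array([p[0],p[1],0])-O; return np.array([d@U,d@L])
def world(x,y,z): return O+x*U+y*L+np.array([0,0,z])
RT=np.column_stack([[0,0,-1],-L,np.cross([0,0,-1],-L)])
from scipy.spatial.transform import Rotation as Ro
def cmd(lx,ly,z,turn=True):
    s=env.get_state();R=s['eef_rot'];p=s['position']
    print('shift',np.round(R.T@(world(lx,ly,z)-p)/60,3),'turn',np.round(Ro.from_matrix(R.T@RT).as_rotvec(degrees=True)/5,3))
E
python3 - <<'E'
from h import *
for n in('top','side'):
    g=cv2.imread(f'pics/{n}0.png',0)
    x0,y0,x1,y1=(286,228,316,258) if n=='top' else (294,182,326,214)
    sub=g[y0:y1,x0:x1].astype(np.uint8)
    if n=='top':
        m=(sub<109).astype(np.uint8); P=np.argwhere(m)
        k=cv2.findNonZero(m); (c,r)=cv2.minEnclosingCircle(k); print(c[0]+x0,c[1]+y0,r)
    cv2.imwrite(f'pics/st_{n}.png',cv2.resize(cv2.convertScaleAbs(sub,alpha=2),None,fx=18,fy=18,interpolation=cv2.INTER_NEAREST))
p=ray('top',(300,242),30);print(p,lane(p)); print('side pix',proj('side',[*p,30]))
p=ray('side',(265+143/3.2,175+65/3.2),30);print(p,lane(p))
for c in [(178.5,239.6),(200.5,238),(223,237.3),(245.5,237)]: print(lane(ray('top',c,30)))
for c in [(265+121/3.2,175+392/3.2),(265+120/3.2,175+196/3.2)]: print('side',lane(ray('side',c,30)))
print('brush',ray('top',(423,247),48),'sprayer',ray('side',(208,260),0))
cmd(-345,0,150)
E
```

```text
299.1363639831543 241.8636360168457 12.535175323486328
[ 518.84191128 -172.81007449] [-252.10218864   21.26337664]
side pix (np.float64(310.5638847965179), np.float64(194.9938090528393))
[ 521.16735262 -171.28758653] [-250.75790666   18.83056444]
[71.59580371  0.54658851]
[13.22321177 -1.1605984 ]
[-46.66672833  -0.40352845]
[-106.72340814    1.42943907]
side [75.42464415 -1.86412765]
side [-103.70416905   -1.66921591]
brush [ 514.12266254 -498.03989123] sprayer [758.70026016  54.93815098]
shift [ 1.377 -2.797 -6.67 ] turn [-1.4254e+01 -9.0000e-03  1.0000e-02]
```

View pics/st_top.png

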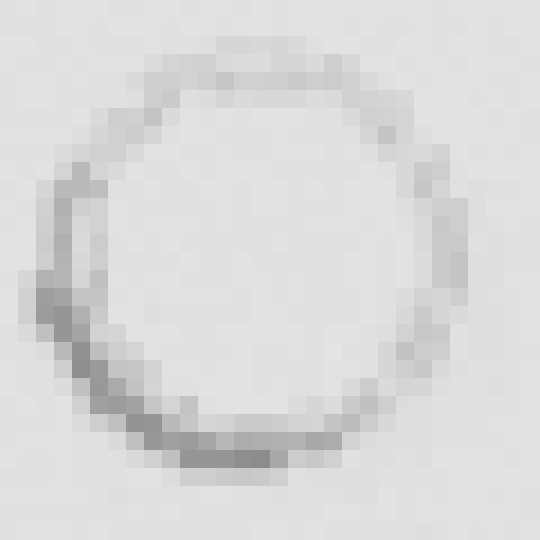

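View pics/st_side.png

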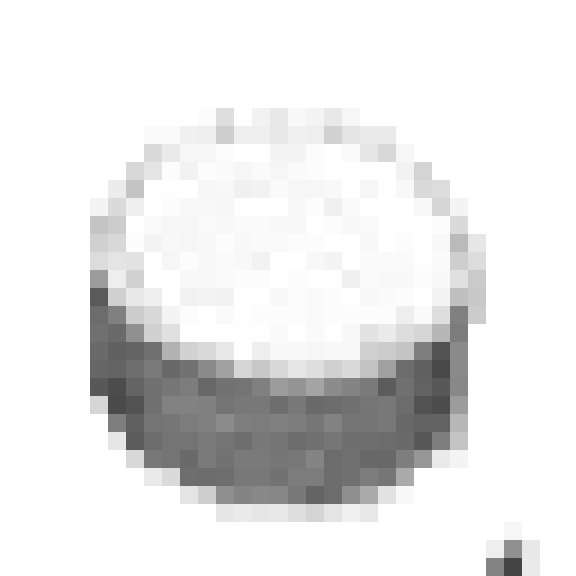

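Run:
```python
from h import *
cmd(-330,20,150)
```

```text
shift [ 1.378 -3.141 -6.434] turn [-1.4254e+01 -9.0000e-03  1.0000e-02]
```

Request:
jog_arm:
  series:
    - [[1.38,-3.14,-6.43],[-14.25,0,0]]
    - [[1.38,-3.14,-6.43],[-14.25,0,0]]
    - [[1.38,-3.14,-6.43],[-14.25,0,0]]
    - [[1.38,-3.14,-6.43],[-14.25,0,0]]
    - [[1.38,-3.14,-6.43],[-14.25,0,0]]
    - [[1.38,-3.14,-6.43],[-14.25,0,0]]
    - [[1.38,-3.14,-6.43],[-14.25,0,0]]
    - [[1.38,-3.14,-6.43],[-14.25,0,0]]
    - [[1.38,-3.14,-6.43],[-14.25,0,0]]
    - [[1.38,-3.14,-6.43],[-14.25,0,0]]
    - [[1.38,-3.14,-6.43],[-14.25,0,0]]
    - [[1.38,-3.14,-6.43],[-14.25,0,0]]
  fingers: 33
  newtons: 20

```text
time: 1.6
position: [525.5, -251.6, 150.3]
eef_rot: [[0.0, 0.997, 0.073], [-0.0, 0.073, -0.997], [-1.0, 0.0, 0.0]]
contact_force: [0.5, -0.1, -0.6]
width: 30.3
```

Run:
```python
from h import *
s=env.get_state();print(s['time'],lane(s['position']),s['position'],s['width'],s['eef_rot'].round(3))
cmd(-330,20,31.5)
```

```text
1.6 [-331.13155071   20.50048348] [ 525.51404541 -251.56086313  150.28181837] 30.338857607119778 [[ 0.     0.997  0.073]
 [-0.     0.073 -0.997]
 [-1.     0.     0.   ]]
shift [ 1.98   0.008 -0.019] turn [-0.017  0.002 -0.002]
```

Now the tool axes are: x down, y = −lane y, z = −lane x (one unit = 60 mm). I'll descend behind the tin.

Request:
jog_arm:
  series:
    - [[0.5,0,0],[0,0,0]]
    - [[1.0,0,0],[0,0,0]]
    - [[1.5,0,0],[0,0,0]]
    - [[1.8,0,0],[0,0,0]]
    - [[1.98,0,0],[0,0,0]]
    - [[1.98,0,0],[0,0,0]]
    - [[1.98,0,0],[0,0,0]]

```text
time: 2.48
position: [526.2, -251.3, 32.0]
eef_rot: [[0.001, 0.997, 0.074], [-0.001, 0.074, -0.997], [-1.0, 0.001, 0.001]]
contact_force: [-0.3, 0.4, 0.1]
width: 30.1
```

Run:
```python
from h import *
s=env.get_state();print(s['time'],lane(s['position']),s['position'],s['width'],s['contact_force'])
for n in('top','side'): cv2.imwrite(f'pics/{n}1.png',env.get_image(n)[:,:,::-1])
a=cv2.imread('pics/top1.png')[205:305,155:345]; cv2.imwrite('pics/top1z.png',cv2.resize(a,None,fx=4,fy=4))
a=cv2.imread('pics/side1.png')[100:300,235:385]; cv2.imwrite('pics/side1z.png',cv2.resize(a,None,fx=3,fy=3))
```

```text
2.475 [-330.89096615   19.82568731] [ 526.16895453 -251.27047829   32.04420322] 30.14773354914544 [-0.28812755  0.41897537  0.08012312]
```

View pics/top1z.png

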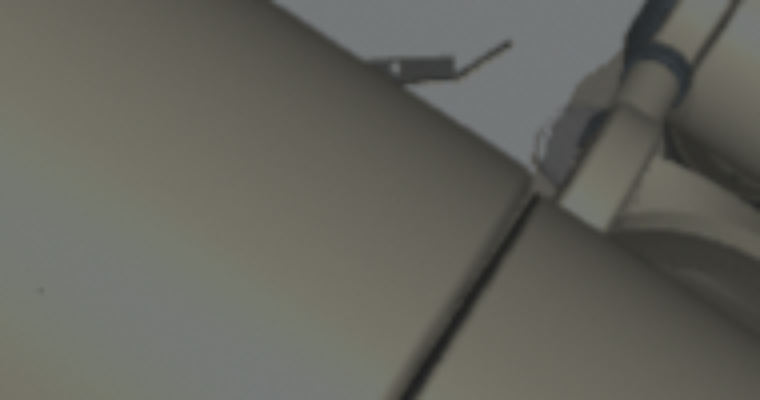

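View pics/side1z.png

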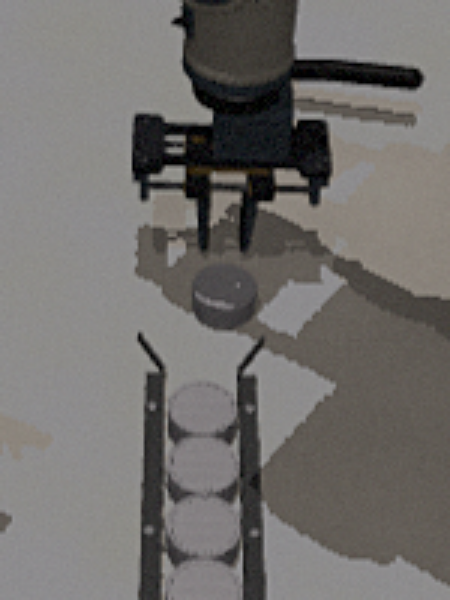

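Request:
jog_arm:
  series:
    - [[0,0,-0.15],[0,0,0]]
    - [[0,0,-0.3],[0,0,0]]
    - [[0,0,-0.45],[0,0,0]]
    - [[0,0,-0.55],[0,0,0]]
    - [[0,0,-0.62],[0,0,0]]
    - [[0,0,-0.69],[0,0,0]]
    - [[0,0.02,-0.76],[0,0,0]]
    - [[0,0.05,-0.83],[0,0,0]]
    - [[0,0.08,-0.9],[0,0,0]]
    - [[0,0.11,-0.97],[0,0,0]]
    - [[0,0.11,-0.97],[0,0,0]]

```text
time: 3.95
position: [528.2, -192.1, 31.3]
eef_rot: [[0.0, 0.997, 0.075], [0.0, 0.075, -0.997], [-1.0, 0.0, -0.0]]
contact_force: [0.5, 0.2, 0.1]
width: 30.0
```

```bash
cat > look.py <<'E'
from h import *
import sys
k=sys.argv[1]
s=env.get_state();print(s['time'],lane(s['position']),s['position'][2],s['width'],s['contact_force'])
i=env.get_image('side')[:,:,::-1]; cv2.imwrite(f'pics/side{k}.png',i)
cv2.imwrite(f'pics/side{k}z.png',cv2.resize(i[150:350,235:385],None,fx=3,fy=3,interpolation=cv2.INTER_CUBIC))
E
python3 look.py 2
```

```text
3.95 [-272.02921906   13.3772688 ] 31.307843904906914 29.958548170816158 [0.51611359 0.17884753 0.07920329]
```

View pics/side2z.png

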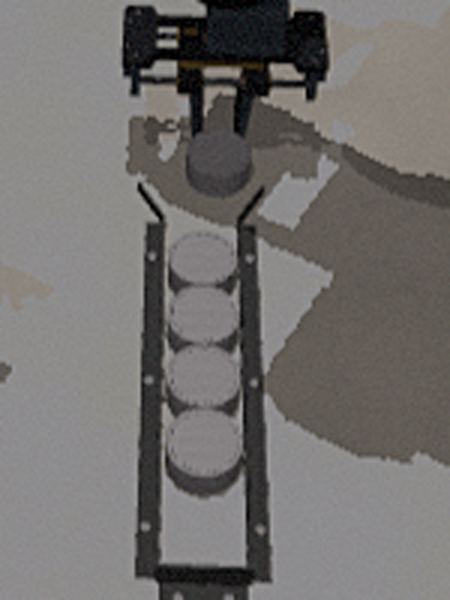

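Run:
```python
from h import *
# top ellipse centres, from view
for u,v in [(219,155),(203,257),(203,313),(203,375),(203,445)]:
    print(lane(ray('side',(235+u/3-.33,150+v/3-.33),30)))
for c in [(155,226),(241,226),(158,565),(246,565)]: print('guide',lane(ray('side',(235+c[0]/3,150+c[1]/3),10)))
```

```text
[-227.38663255   12.98164019]
[-106.68977248   -2.06737916]
[-47.42564877  -2.34978435]
[13.4237111  -2.63974349]
[76.7745335 -2.9416226]
guide [-156.1943853   -42.18398198]
guide [-159.25993743   33.47205862]
guide [165.36306476 -33.86493347]
guide [163.22501389  29.1062961 ]
```

Request:
jog_arm:
  series:
    - [[0,0.03,-0.08],[0,0,0]]
    - [[0,0.06,-0.16],[0,0,0]]
    - [[0,0.1,-0.24],[0,0,0]]
    - [[0,0.13,-0.32],[0,0,0]]
    - [[0,0.16,-0.4],[0,0,0]]
    - [[0,0.19,-0.48],[0,0,0]]
    - [[0,0.22,-0.56],[0,0,0]]
    - [[0,0.24,-0.64],[0,0,0]]
    - [[0,0.24,-0.72],[0,0,0]]
    - [[0,0.24,-0.8],[0,0,0]]
    - [[0,0.24,-0.86],[0,0,0]]
    - [[0,0.24,-0.86],[0,0,0]]

```text
time: 5.5
position: [538.5, -139.6, 31.3]
eef_rot: [[-0.0, 0.997, 0.075], [0.0, 0.075, -0.997], [-1.0, -0.0, -0.0]]
contact_force: [0.2, -0.3, -0.1]
width: 30.3
```

```bash
python3 look.py 3
```

```text
5.5 [-220.47146387   -0.80822006] 31.305816628970035 30.258735854941843 [ 0.18365609 -0.29644362 -0.1081    ]
```

View pics/side3z.png

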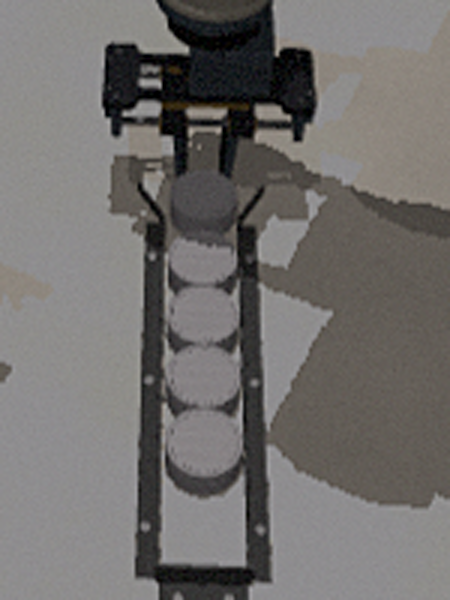

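Request:
jog_arm:
  series:
    - [[0,0,-0.04],[0,0,0]]
    - [[0,0,-0.08],[0,0,0]]
    - [[0,0,-0.12],[0,0,0]]
    - [[0,0,-0.16],[0,0,0]]
    - [[0,0,-0.2],[0,0,0]]
    - [[0,0,-0.24],[0,0,0]]
    - [[0,0,-0.24],[0,0,0]]

```text
time: 6.42
position: [537.5, -125.4, 31.3]
eef_rot: [[0.0, 0.997, 0.075], [0.0, 0.075, -0.997], [-1.0, 0.0, -0.0]]
contact_force: [0.5, 0.1, -1.1]
width: 30.1
```

```bash
python3 look.py 4
```

```text
6.425 [-206.21704972   -0.92956049] 31.34358246369226 30.071027360796638 [ 0.48774306  0.14340705 -1.12896299]
```

View pics/side4z.png

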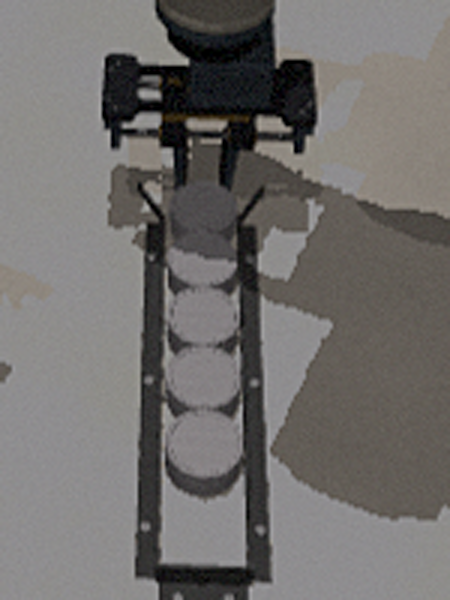

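Request:
jog_arm:
  series:
    - [[0,0,-0.05],[0,0,0]]
    - [[0,0,-0.1],[0,0,0]]
    - [[0,0,-0.16],[0,0,0]]
    - [[0,0,-0.22],[0,0,0]]
    - [[0,0,-0.28],[0,0,0]]
    - [[0,0,-0.34],[0,0,0]]
    - [[0,0,-0.4],[0,0,0]]
    - [[0,0,-0.46],[0,0,0]]
    - [[0,0,-0.51],[0,0,0]]
    - [[0,0,-0.51],[0,0,0]]

```text
time: 7.72
position: [535.1, -94.7, 31.3]
eef_rot: [[-0.0, 0.997, 0.075], [0.0, 0.075, -0.997], [-1.0, -0.0, -0.0]]
contact_force: [-0.5, 0.3, -0.4]
width: 30.4
```

```bash
python3 look.py 5
```

```text
7.725 [-175.38946254   -0.83133995] 31.2750126042821 30.39967934937199 [-0.4626021   0.25898819 -0.39022864]
```

View pics/side5z.png

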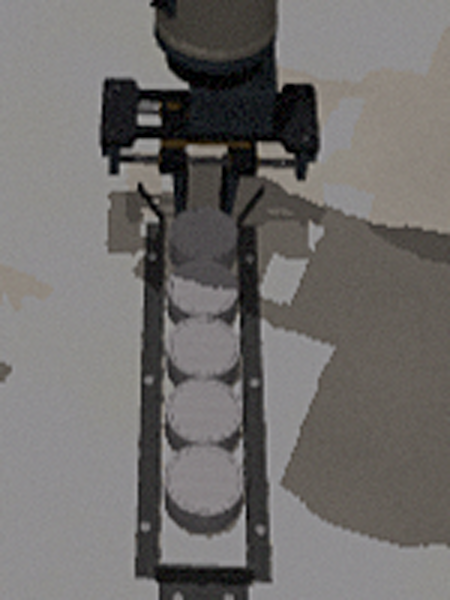

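Request:
jog_arm:
  series:
    - [[0,0,-0.05],[0,0,0]]
    - [[0,0,-0.1],[0,0,0]]
    - [[0,0,-0.15],[0,0,0]]
    - [[0,0,-0.2],[0,0,0]]
    - [[0,0,-0.25],[0,0,0]]
    - [[0,0,-0.3],[0,0,0]]
    - [[0,0,-0.35],[0,0,0]]
    - [[0,0,-0.4],[0,0,0]]
    - [[0,0,-0.4],[0,0,0]]

```text
time: 8.9
position: [533.3, -70.7, 31.3]
eef_rot: [[-0.0, 0.997, 0.075], [0.0, 0.075, -0.997], [-1.0, -0.0, -0.0]]
contact_force: [0.3, -0.4, -0.0]
width: 29.9
```

```bash
python3 look.py 6
```

```text
8.9 [-151.39329727   -0.79727902] 31.280594997150814 29.93823618771053 [ 0.25989419 -0.44534824 -0.04581964]
```

View pics/side6z.png

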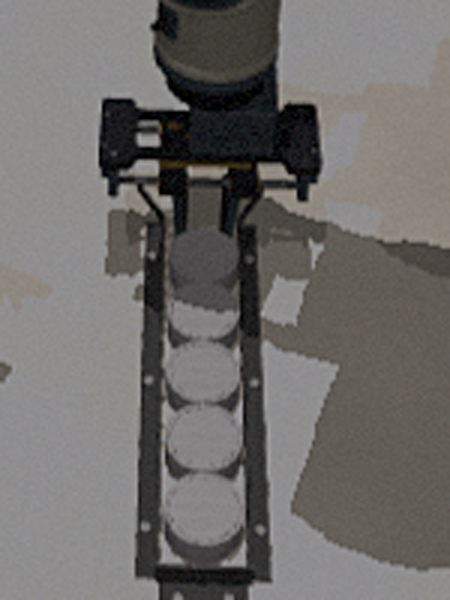

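Request:
jog_arm:
  series:
    - [[0,0,-0.02],[0,0,0]]
    - [[0,0,-0.04],[0,0,0]]
    - [[0,0,-0.06],[0,0,0]]
    - [[0,0,-0.08],[0,0,0]]
    - [[0,0,-0.1],[0,0,0]]
    - [[0,0,-0.1],[0,0,0]]

```text
time: 9.7
position: [533.0, -64.9, 31.3]
eef_rot: [[-0.0, 0.997, 0.075], [0.0, 0.075, -0.997], [-1.0, -0.0, -0.0]]
contact_force: [-0.2, -1.6, -0.4]
width: 30.2
```

Request:
jog_arm:
  series:
    - [[0,0,-0.01],[0,0,0]]
    - [[0,0,-0.02],[0,0,0]]
    - [[0,0,-0.03],[0,0,0]]
    - [[0,0,-0.03],[0,0,0]]

```text
time: 10.2
position: [532.9, -63.2, 31.3]
eef_rot: [[0.0, 0.997, 0.075], [0.0, 0.075, -0.997], [-1.0, 0.0, -0.0]]
contact_force: [0.3, -2.3, -0.4]
width: 29.9
```

```bash
python3 look.py 7
```

```text
10.2 [-143.89791894   -0.91825539] 31.31915126630254 29.890635949775564 [ 0.25593036 -2.34923233 -0.44074477]
```

View pics/side7z.png

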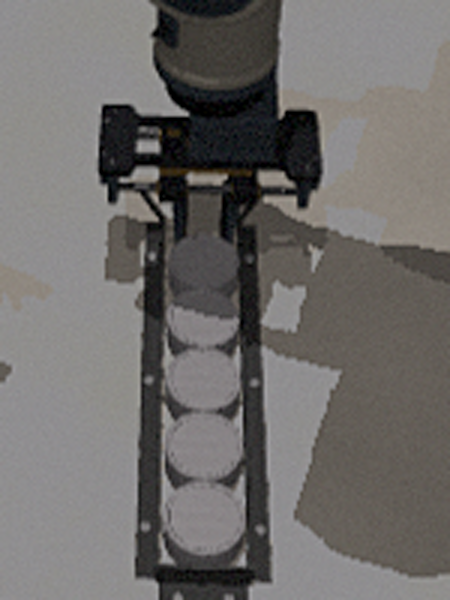

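Request:
jog_arm:
  series:
    - [[0,0,-0.015],[0,0,0]]
    - [[0,0,-0.03],[0,0,0]]
    - [[0,0,-0.03],[0,0,0]]

```text
time: 10.62
position: [532.7, -61.4, 31.3]
eef_rot: [[-0.0, 0.997, 0.075], [0.0, 0.075, -0.997], [-1.0, -0.0, -0.0]]
contact_force: [0.4, -1.2, -0.7]
width: 30.2
```

Request:
jog_arm:
  series:
    - [[0,0,-0.015],[0,0,0]]
    - [[0,0,-0.03],[0,0,0]]
    - [[0,0,-0.03],[0,0,0]]

```text
time: 11.0
position: [532.6, -59.6, 31.3]
eef_rot: [[-0.0, 0.997, 0.075], [0.0, 0.075, -0.997], [-1.0, -0.0, -0.0]]
contact_force: [-0.2, -2.5, -0.2]
width: 30.2
```

Request:
jog_arm:
  series:
    - [[0,0,-0.015],[0,0,0]]
    - [[0,0,-0.03],[0,0,0]]
    - [[0,0,-0.03],[0,0,0]]

```text
time: 11.38
position: [532.8, -58.5, 31.4]
eef_rot: [[0.001, 0.997, 0.075], [-0.001, 0.075, -0.997], [-1.0, 0.001, 0.001]]
contact_force: [0.5, -9.9, 0.0]
width: 29.7
```

Request:
jog_arm:
  series:
    - [[0,0,-0.01],[0,0,0]]
    - [[0,0,-0.01],[0,0,0]]

```text
time: 11.62
position: [533.0, -58.3, 31.5]
eef_rot: [[0.001, 0.997, 0.075], [-0.001, 0.075, -0.997], [-1.0, 0.001, 0.001]]
contact_force: [-0.1, -13.1, 0.6]
width: 30.4
```

```bash
python3 look.py 8
python3 - <<'E'
from h import *
s=env.get_state();print(lane(s['position']))
E
```

```text
11.625 [-138.94840127   -1.3738621 ] 31.4916513626666 30.363769711399964 [ -0.10663956 -13.09506806   0.58506243]
[-138.93576368   -1.38686776]
```

View pics/side8z.png

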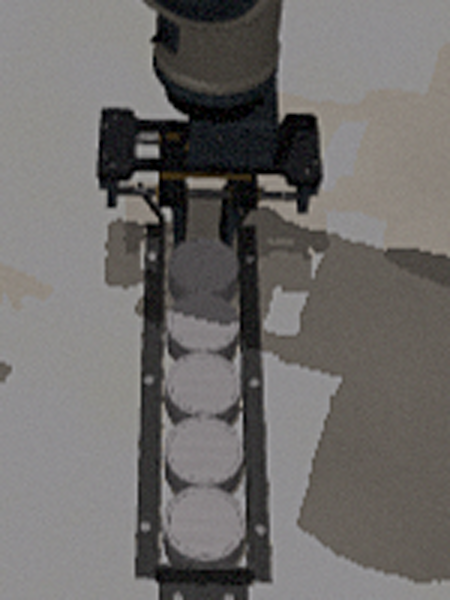

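Request:
jog_arm:
  series:
    - [[0,0,0.03],[0,0,0]]
    - [[0,0,0.1],[0,0,0]]
    - [[0,0,0.3],[0,0,0]]
    - [[0,0,0.7],[0,0,0]]
    - [[0,0,1.2],[0,0,0]]
    - [[-0.8,0,1.8],[0,0,0]]
    - [[-1.8,0,2.2],[0,0,0]]
    - [[-2.6,0,2.8],[0,0,0]]
    - [[-3.2,0,3.6],[0,0,0]]
    - [[-3.2,0,4.5],[0,0,0]]
    - [[-3.2,-1,5.0],[0,0,0]]
    - [[-3.2,-2,5.5],[0,0,0]]

```text
time: 13.18
position: [443.4, -392.1, 223.0]
eef_rot: [[-0.0, 0.997, 0.075], [0.0, 0.075, -0.997], [-1.0, -0.0, -0.0]]
contact_force: [0.8, -0.4, -0.0]
width: 29.8
```

Request:
jog_arm:
  series:
    - [[0,-1,1],[0,0,0]]
    - [[0,-2,2],[0,0,0]]
    - [[0,-2.5,3],[0,0,0]]
    - [[0,-2.5,3],[0,0,0]]
    - [[0,-2.5,3],[0,0,0]]

```text
time: 13.8
position: [306.3, -584.3, 222.8]
eef_rot: [[-0.0, 0.997, 0.071], [-0.0, 0.071, -0.997], [-1.0, -0.0, 0.0]]
contact_force: [-0.1, 0.2, -0.1]
width: 30.2
```

```bash
python3 look.py 9
python3 - <<'E'
from h import *
i=env.get_image('top')[:,:,::-1]; cv2.imwrite('pics/top9.png',i)
a=cv2.resize(i[205:270,125:325],None,fx=4,fy=4,interpolation=cv2.INTER_CUBIC)
b=cv2.resize(cv2.imread('pics/side9.png')[215:360,265:345],None,fx=4,fy=4,interpolation=cv2.INTER_CUBIC)
c=np.zeros((260,800,3),np.uint8)
cv2.imwrite('pics/top9z.png',a);cv2.imwrite('pics/side9y.png',b)
E
```

```text
13.8 [-646.51954331  264.02173693] 222.81244371483166 30.227950797165775 [-0.07382273  0.23150619 -0.06828397]
```

View pics/top9z.png

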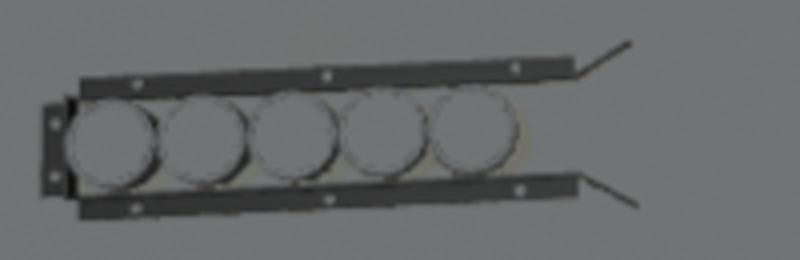

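View pics/side9y.png

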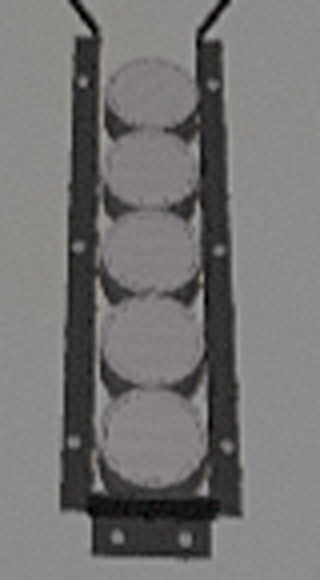

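View pics/side9.png

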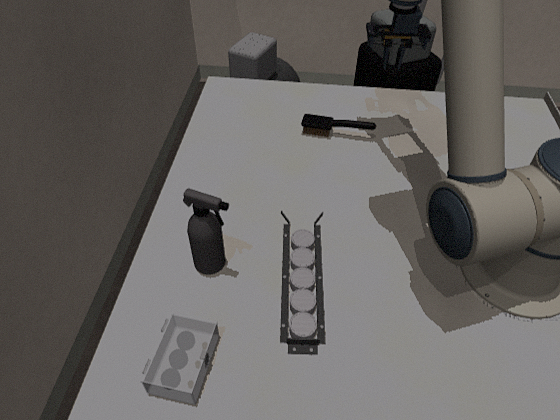

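Run:
```python
from h import *
P=[lane(ray('top',(125+u/4-.4,205+v/4-.4),30)) for u,v in [(111,142),(203,139),(293,136),(383,133),(473,130)]]
print(np.round(P,1),np.linalg.norm(np.diff(P,axis=0),axis=1).round(1))
# stop top-edge (z=24) expected pixel if face at lane 170, tin rim expected
for x,z in [(170,24),(170,30),(170,0)]: 
    p=proj('top',world(x,0,z)); print(x,z,((p[0]-125+.4)*4).round(1))
P=[lane(ray('side',(265+u/4-.4,215+v/4-.4),30)) for u,v in [(154,437),(152,340),(152,252),(152,170),(152,94)]]
print(np.round(P,1),np.linalg.norm(np.diff(P,axis=0),axis=1).round(1))
```

```text
[[ 1.407e+02 -1.200e+00]
 [ 7.990e+01 -5.000e-01]
 [ 2.030e+01  1.000e-01]
 [-3.960e+01  8.000e-01]
 [-9.960e+01  1.400e+00]] [60.8 59.7 59.9 60.1]
170 24 69.5
170 30 66.5
170 0 81.1
[[141.1  -1.6]
 [ 80.9  -2.4]
 [ 21.7  -2.1]
 [-38.   -1.8]
 [-97.7  -1.4]] [60.2 59.2 59.7 59.6]
```

Both views show the front tin at the stop, about 60 mm between neighbours, and nothing else moved. I'm handing in the job.

```bash
python3 -c "
from bench import env
print(env.job_done(), env.get_state()['time'])"
```

```text
the job is handed in; nothing more can be done
the job is handed in; nothing more can be done
```

I slid the stray tin into the lane behind the other four, using the part-open fingers (30 mm) as a cradle. I then pushed the whole row until the front tin met the end stop. The push force rose from about 2 N to 13 N at that point. I backed the arm straight out and handed the job in. The last state I read before that was at 13.8 s; no verdict came back.

**Front tin:** its centre measured at lane x ≈ 140.7 mm from the top camera and 141.1 mm from the side camera, where touching the stop is 140 mm.

**Spacing:** neighbouring tins measured 59.2 to 60.8 mm apart, so all five stand touching. I read these positions off enlarged pictures, so they are good to about 1–2 mm.

**Sideways position:** every tin is within 2.5 mm of the lane's centre line. The two cameras differ by up to about 3 mm here, which I put down to calibration.

**Other objects:** the sprayer, brush and clear box look unmoved in the last side picture. I checked that by eye only.

**"On the way" condition:** I judged the stray tin reaching the row before the row moved up from pictures and did not measure it exactly.

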